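# Put the battery in the kitchen scale

## Robot

A 7-joint arm with a two-finger parallel gripper is mounted at the origin on the work surface. World frame = base frame: x ahead of the robot, y to its left, z up, the work surface at z = 0. Lengths are in m, angles in rad, forces in N, time in s.
With the tool pointing down it reaches from about 0.425 to 0.925 m from the base axis. Payload 6.8 kg.
Tool frame: the origin (TCP) lies midway between the tips of the shut fingers; the grasp point (between the pads) lies 19 mm behind it; x points along the fingers, y is the direction in which the jaws open and shut, and the axes are right-handed (so a half turn about x gives the same grasp; the last joint's range is limited). The gripper opens to 85 mm and grips with 20 to 120 N. Pads are 22 mm wide; open, the fingers measure 114 mm over their backs; the gripper's body (76 mm by 85 mm) begins 54 mm behind the grasp point. The pads swing forward as they close: fully open they stand 13 mm farther back than shut.
Start: joints at [-0.108, 0.477, 0.022, 1.555, -0.011, 1.109, -0.083], TCP at [0.675, 0, 0.231] pointing down, gripper open.
Joint ranges: [-2.96, 2.96], [-0.34, 2.1], [-1.41, 1.46], [0.24, 2.44], [-1.37, 4.51], [0.17, 1.92], [-2.96, 2.96]. Speed limits (rad/s): [2.39, 2.39, 3.14, 3.14, 3.14, 3.14, 3.14].

## Interface

Orientations are given as a rotation vector (axis times angle).
In Python, from bench import r, viewer, nets gives the robot as it stands.
- The arm moves only by the shell command python3 -m pendant 'ROWS' [FORCE]. ROWS is JSON, one flat list of numbers, 5 for each row, row after row: the finger opening in mm, from 0 to 85.4, then the shift along the tool's x, y, z in mm, then the turn about the tool's x in rad. A call has 1 to 20 rows; each row shifts and turns the commanded pose from where the row before left it, along the tool's axes as they then stand; what a row does not reach is not made up. A row lasts 1/8 s, in which the tool goes at most 62.5 mm and 10.7 degrees, less where a joint would pass 70% of its speed; a pose out of reach is approached as far as the arm can. A call with a gripper value outside its range is refused whole. The fingers move at their own pace and stop on an object; FORCE is the grip in N (left out, the last holds). Time passes only in rows, so rows that do not move let the fingers close. It gives the time, the measured TCP pose, the force and the opening at its end, in the units of the state.
- r.get_obs(): the state, without advancing time (a new reading comes with each control period).
- viewer.grab_frame(name): name is "scene" or "side" or "wrist"; returns (picture, depth): 420x560x3 uint8, red, green, blue; 420x560 float32, m along the optical axis (not along the pixel's ray), 0 where there is no reading.
- viewer.calibration(name): a dict with "mtx" (3x3 intrinsics, pixels), "distortion" ([k1, k2, p1, p2, k3] as OpenCV has them; the pictures are not rectified), "world_to_cam" (4x4, takes a point from world to camera coordinates). Camera axes: x right, y up, looking along -z (the intrinsics and any distortion apply to the point x, -y, -z); pixel columns grow to the right and rows downward; lengths in m; the calibration is good to about 2 mm. A picture is of the moment at which its call begins: read the wrist's pose just before it. calibration takes no time and is no camera call; for the wrist camera it gives the pose at the moment of the call.
- r.hand_in(): hands the job in, once; it reports no verdict.
Trained networks look in the newest picture that a camera, given by its name, has taken for a name from the list of things; names that differ only in an ending like _2 or _b are one class to them, and where a whole thing is asked for, a point or a joint stands for the part that bears it (a point fixed in the world has none). Each returns a list of dicts, best first, with "score" (0 to 1); they miss things now and then, are a little off and sometimes report something else, mostly with a low value. They report only what shows in the picture. A call takes as long as a camera call. They do not tell look-alikes from the thing itself.
- nets.look_for(name, camera): "location" ([x, y, z] in m, in world coordinates, good to about 4 mm: the middle of the surface that is visible of it).
- nets.silhouettes(name, camera): "mask" (420x560 bool, what is visible of it).
The state is a dict: "clock": time; "joints": joint angles; "qvel": joint speeds; "tau": joint torques, N m; "tcp_pos": TCP position; "orientation": TCP orientation; "contact_force": force on the tool from outside, world axes, zero at the start; "moment": the same for the moment, N m; "grip_width": finger opening in m.
Only numpy, scipy, OpenCV 4.12 (cv2) and the standard library are available. Lean on these libraries where they do the work, as an engineer would, in place of code of your own. Each camera call takes 0.05 s, during which the arm holds its last target. There are 200 camera calls.

## Task

The kitchen scale lies upside down with its battery bay open. Take the fattest of the three loose battery cells, press its flat end back against the bay's coil spring, and lower it past the small upright lip so that it lies level in the bay, held between the spring and the lip, with its button end at the lip; then let go.

Things in the scene. Friction and masses are not known exactly. Their poses are not given: they have to be found in the camera images.
- cell: Cell to load: fattest of three black battery cells with steel ends lying on the table (the others, 25 and 14.5 mm thick, stay unused). 34 mm diameter, 59.5 mm long plus a 2 mm high, 10 mm wide button; up to 0.17 kg. Origin on the axis at mid length, 17 mm above the table; +x along the axis to the button, which points to world +y within 25 deg; y and z may be turned about the axis.
- bay (a point): Where the middle of the loaded cell comes, 73 mm above the table. +x along the bay, spring to lip (world +y within 22 deg); z up. The scale is a fixed white box, 240 x 210 mm, its face 23 mm below this point with 8 mm feet at the corners. Bay open above and beside: two V saddles, 45 deg sides, tops 6 mm below this point, at x -22 to -15 and 18 to 26 mm; fingers fit in the gap between.
- lip (a point): Middle of the top edge of the retaining lip's inner face: 30 mm from bay along the bay's +x, 5 mm below it; same axes. The lip is an upright steel plate, 4 mm thick, 26 mm wide, reaching 12 mm above the seated cell's underside: a level cell clears it with its axis more than 12 mm above bay.
- spring (a joint): Travel (m) of the upright steel plate on the coil spring, pushed back along the bay's -x: 0 at rest (face 24 mm from bay, 6 mm into the cell's place), 0.006 with the cell home, 0.024 at the stop; 0.007 or more lets the cell down inside the lip. Plate 30 mm wide, from 17 mm below to 29 mm above bay; 2.5 N at rest, 4 N home, 8.5 N at the stop; it pushes a released cell to the lip.
Things that resemble listed ones, but are neither listed nor needed, are in the scene too. What is shaped like the cell but white or yellow is not meant.

How it is judged:
By the outcome, as a careful person would: the job done as asked, in the order asked, and still so for the second after the job is handed in, with the robot touching nothing.
It also fails if it takes over 38 s, if anything falls off the work surface, if the arm or the gripper's body presses on something with over 40 N, if the wrist force passes 120 N, or if a joint passes its speed limit or range.

## Working session

There is one attempt and no reset: what is moved stays moved. The work goes in short steps, Python scripts to look and compute and a shell command to move; the robot and the scene stay as the last step left them, time stands still between calls to the robot, and variables do not carry over. Pictures are saved under pics/ and viewed, about 8 in all and at most 12, crops included, and the job is handed in when it is done.

```bash
mkdir -p pics
cat > h.py <<'E'
import numpy as np, cv2
from scipy.spatial.transform import Rotation as R
from bench import r, viewer, nets
def cloud(d,c):
    K=np.array(c["mtx"],float);D=np.array(c["distortion"],float)
    h,w=d.shape;u,v=np.meshgrid(np.arange(w),np.arange(h))
    p=cv2.undistortPoints(np.stack([u,v],-1).reshape(-1,1,2).astype(float),K,D).reshape(h,w,2)
    P=np.stack([p[...,0]*d,-p[...,1]*d,-d,np.ones_like(d)],-1)
    return (P@np.linalg.inv(np.array(c["world_to_cam"])).T)[...,:3]
def proj(P,c):
    q=np.c_[np.atleast_2d(P),np.ones(len(np.atleast_2d(P)))]@np.array(c["world_to_cam"]).T
    q=q[:,:3]*[1,-1,-1]
    return cv2.projectPoints(q,np.zeros(3),np.zeros(3),np.array(c["mtx"],float),np.array(c["distortion"],float))[0].reshape(-1,2)
E
python3 - <<'E'
from h import *
ims=[]
for n in ["scene","side","wrist"]:
    p,d=viewer.grab_frame(n); c=viewer.calibration(n); np.savez(f"{n}0.npz",p=p,d=d,c=cloud(d,c))
    cv2.imwrite(f"pics/{n}0.png",p[...,::-1])
    for k in ["cell","bay","lip","spring"]:
        try:
            for x in nets.look_for(k,n): print(n,k,np.round(x["location"],4),round(x["score"],2),np.round(proj(x["location"],c)[0]))
        except Exception as e: print(n,k,e)
print(r.get_obs())
E
```

```text
scene cell [0.5933 0.1521 0.0284] 0.95 [330. 237.]
scene cell [0.4404 0.254  0.0282] 0.81 [336. 163.]
scene cell [0.6779 0.0207 0.0331] 0.77 [287. 301.]
scene cell [0.684  0.1203 0.0311] 0.75 [340. 281.]
scene cell [0.5382 0.0539 0.0304] 0.66 [269. 233.]
scene bay [ 0.5326 -0.1643  0.0508] 0.9 [153. 269.]
scene lip [ 0.5267 -0.1653  0.0503] 0.76 [152. 267.]
scene spring [ 0.514  -0.1718  0.0829] 0.79 [142. 253.]
side cell [0.4283 0.2499 0.0215] 0.77 [178. 183.]
side cell [0.586  0.1481 0.0306] 0.76 [274. 193.]
side cell [0.6774 0.1137 0.0267] 0.75 [326. 193.]
side cell [0.6641 0.012  0.0269] 0.67 [347. 234.]
side cell [0.534  0.059  0.0264] 0.57 [266. 237.]
side bay [ 0.5036 -0.1626  0.0476] 0.66 [309. 356.]
side lip [ 0.5004 -0.163   0.0475] 0.59 [307. 357.]
side spring [ 0.5057 -0.171   0.0845] 0.75 [316. 349.]
wrist cell [0.5446 0.0597 0.0354] 0.95 [159. 130.]
wrist cell [0.6766 0.1291 0.035 ] 0.93 [281.  59.]
wrist cell [0.6676 0.0211 0.0315] 0.92 [273. 165.]
wrist cell [0.5945 0.1604 0.0298] 0.87 [200.  28.]
wrist bay [ 0.5196 -0.1001  0.0487] 0.76 [149. 269.]
wrist lip [ 0.5139 -0.102   0.0497] 0.58 [144. 271.]
{'clock': 0.75, 'joints': array([-0.10808706,  0.47698744,  0.02242634,  1.55536389, -0.01150657,
        1.10928246, -0.08312135]), 'qvel': array([-5.06296866e-04,  2.31912139e-04, -4.89142196e-04, -7.23285127e-04,
       -1.96697969e-04, -3.53469202e-05,  4.07564097e-04]), 'tau': array([ 7.15553579e-04, -5.96214759e+01,  1.60666790e+00, -2.81518829e+01,
        1.26166982e-02,  1.58299652e-03,  2.92330128e-05]), 'tcp_pos': array([ 6.75042817e-01, -1.40590853e-05,  2.31332121e-01]), 'orientation': array([ 1.20931162,  1.20910825, -1.20918842]), 'contact_force': array([ 0.0781744 ,  0.27508176, -0.06686199]), 'moment': array([ 0.00264959,  0.04258362, -0.05882996]), 'grip_width': 0.08537340075496662}
```

View pics/scene0.png

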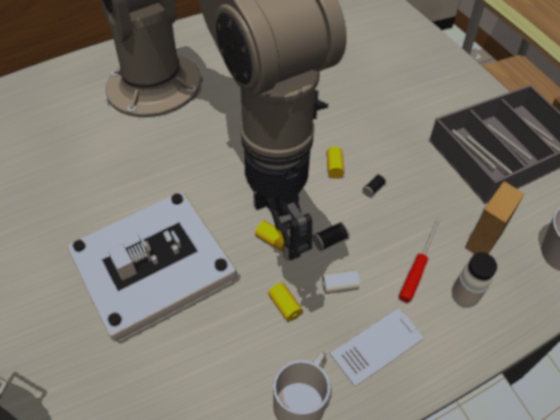

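View pics/wrist0.png

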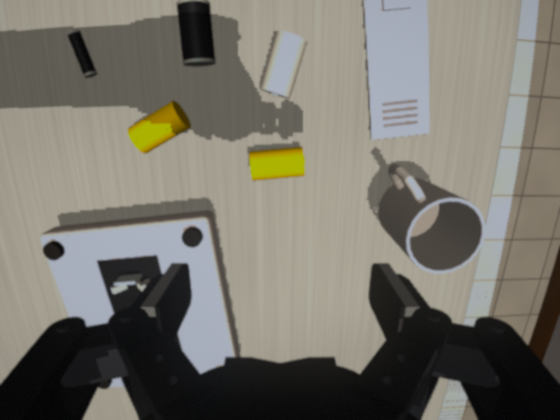

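Run:
```python
from h import *
print(np.round(R.from_rotvec(r.get_obs()["orientation"]).as_matrix(),3))
for n,box in [("wrist",(170,0,225,75)),("wrist",(60,25,105,85)),("scene",(305,215,355,255)),("scene",(358,170,390,200))]:
    f=np.load(f"{n}0.npz");a,b,c,d=box
    P=f["c"][b:d,a:c].reshape(-1,3);I=f["p"][b:d,a:c].reshape(-1,3)
    m=(P[:,2]>.006)&(I.max(1)<200)&(P[:,2]<.06);P=P[m]
    rc=cv2.minAreaRect((P[:,:2]*1000).astype(np.float32));print(n,rc,m.sum(),np.percentile(P[:,2],[2,50,98]))
```

```text
[[ 0.  1. -0.]
 [ 0. -0. -1.]
 [-1.  0. -0.]]
wrist ((586.5983276367188, 157.8185577392578), (35.164180755615234, 60.41020584106445), 3.689469337463379) 2139 [0.01504959 0.03098793 0.03454491]
wrist ((453.4743347167969, 144.93031311035156), (14.693730354309082, 50.66483688354492), 17.21242332458496) 626 [0.00664471 0.01263565 0.01509783]
scene ((587.6157836914062, 158.15478515625), (34.04998016357422, 62.09444808959961), 3.30322265625) 643 [0.01041262 0.0299681  0.03606934]
scene ((514.56982421875, 300.3743591308594), (24.081045150756836, 53.961090087890625), 20.57545280456543) 307 [0.00959659 0.02263797 0.02798918]
```

```bash
python3 -m pendant '[85,0,0,0,0, 85,0,0,0,0]' 60
```

```text
clock: 1.0
tcp_pos: [0.675, 0.0, 0.2313]
orientation: [1.209, 1.209, -1.209]
contact_force: [0.4, 0.0, 0.3]
grip_width: 0.0847
```

```bash
python3 -m pendant '[85,0,-27,50,0, 85,0,-27,50,0, 85,0,-27,50,0, 85,0,-27,50,0, 85,0,-27,50,0, 85,0,0,0,0, 85,0,0,0,0]'
python3 - <<'E'
from h import *
n="wrist"
p,d=viewer.grab_frame(n); c=viewer.calibration(n);np.savez("wrist1.npz",p=p,d=d,c=cloud(d,c))
cv2.imwrite("pics/wrist1.png",p[...,::-1])
for k in ["bay","lip","spring"]:
    for x in nets.look_for(k,n): print(k,np.round(x["location"],4),round(x["score"],2),np.round(proj(x["location"],c)[0]))
print(r.get_obs()["tcp_pos"])
E
```

```text
clock: 1.88
tcp_pos: [0.5403, -0.2497, 0.2314]
orientation: [1.21, 1.209, -1.209]
contact_force: [0.6, 0.8, -0.2]
grip_width: 0.0848
bay [ 0.5046 -0.1642  0.0539] 0.93 [243. 104.]
bay [ 0.5091 -0.1776  0.0845] 0.69 [245. 119.]
spring [ 0.5077 -0.1748  0.0839] 0.72 [243. 116.]
[ 0.54085478 -0.24842184  0.23124582]
```

View pics/wrist1.png

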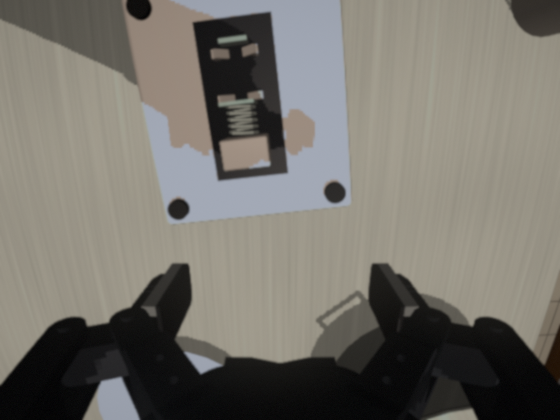

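Run:
```python
from h import *
f=np.load("wrist1.npz");P=f["c"];p=f["p"]
x0,y0,x1,y1=185,10,300,190
z=P[y0:y1,x0:x1,2]
zi=cv2.applyColorMap(np.clip((z-.045)/.06*255,0,255).astype(np.uint8),cv2.COLORMAP_JET)
im=np.hstack([cv2.resize(a,None,fx=3.3,fy=3.3,interpolation=cv2.INTER_NEAREST) for a in (p[y0:y1,x0:x1,::-1],zi)])
cv2.imwrite("pics/crop1.png",im)
# points by height band
def show(nm,box,lo,hi):
    a,b,c,d=box;Q=P[b:d,a:c].reshape(-1,3);Q=Q[(Q[:,2]>lo)&(Q[:,2]<hi)]
    if len(Q)>4:
        print(nm,len(Q),Q.mean(0).round(4),np.median(Q,0).round(4),cv2.minAreaRect((Q[:,:2]*1000).astype(np.float32)))
show("lip",(210,28,255,47),.060,.075)
show("plate",(205,85,275,112),.090,.112)
show("sadfarL",(205,45,232,62),.057,.075);show("sadfarR",(238,40,265,58),.057,.075)
show("sadnearL",(210,90,236,108),.057,.075);show("sadnearR",(244,86,270,104),.057,.075)
show("block",(210,130,275,178),.06,.12)
# dark recess outline & scale top
hsv=p.max(2); m=np.zeros(hsv.shape,np.uint8); m[0:200,170:310]=(hsv[0:200,170:310]<60)
n,l,s,_=cv2.connectedComponentsWithStats(m); k=1+s[1:,4].argmax();Q=P[l==k];Q=Q[abs(Q[:,2]-.05)<.006]
print("recess",s[k],cv2.minAreaRect((Q[:,:2]*1000).astype(np.float32)),np.median(Q[:,2]))
```

```text
lip 192 [ 0.4991 -0.1081  0.0662] [ 0.4991 -0.108   0.067 ] ((501.0173034667969, -107.54136657714844), (8.504464149475098, 32.57818603515625), 84.74278259277344)
plate 152 [ 0.5037 -0.1637  0.1006] [ 0.5039 -0.1635  0.1013] ((503.2696228027344, -163.56155395507812), (29.510820388793945, 3.1106884479522705), 6.137321472167969)
sadfarL 140 [ 0.4831 -0.1188  0.0623] [ 0.4833 -0.1186  0.0627] ((483.8536071777344, -118.14093017578125), (14.13489818572998, 8.775603294372559), 10.59984016418457)
sadfarR 173 [ 0.5124 -0.1142  0.0622] [ 0.5129 -0.1148  0.0626] ((510.8565368652344, -113.01824951171875), (17.342891693115234, 12.993446350097656), 8.200754165649414)
sadnearL 88 [ 0.4877 -0.159   0.0628] [ 0.4874 -0.1592  0.0631] ((487.94671630859375, -158.66250610351562), (13.360359191894531, 5.962601184844971), 12.577359199523926)
sadnearR 94 [ 0.5181 -0.1563  0.0631] [ 0.518  -0.1559  0.0636] ((517.429931640625, -158.2222900390625), (13.17293930053711, 10.45833683013916), 7.292525768280029)
block 1646 [ 0.5086 -0.2059  0.0877] [ 0.5085 -0.2059  0.0893] ((507.533447265625, -204.39686584472656), (44.42303466796875, 35.09290313720703), 6.455948829650879)
recess [ 194   13   90  166 7800] ((502.9354553222656, -159.923828125), (72.9643783569336, 152.3195037841797), 6.594815254211426) 0.050357953237119335
```

View pics/crop1.png

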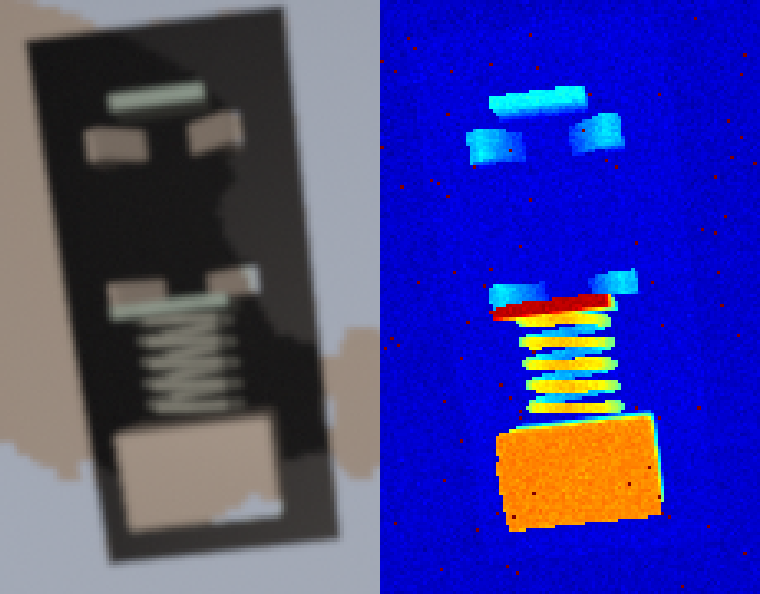

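```bash
python3 -m pendant '[85,0,6,-45,0, 85,0,6,-45,0, 85,0,7,-45,0, 85,0,7,-45,0, 85,0,7,-45,0, 85,10,7,-45,0, 85,20,6,-45,-0.061, 85,20,0,0,0, 85,0,0,0,0]'
python3 - <<'E'
from h import *
n="wrist"
p,d=viewer.grab_frame(n); c=viewer.calibration(n);P=cloud(d,c)
cv2.imwrite("pics/wrist2.png",p[...,::-1])
o=r.get_obs();print(o["tcp_pos"],np.round(R.from_rotvec(o["orientation"]).as_matrix(),3))
for x in nets.silhouettes("cell",n)[:4]:
    Q=P[x["mask"]];Q=Q[(Q[:,2]>.017)&(Q[:,2]<.045)]
    T=Q[Q[:,2]>.028]
    if len(T)<10: continue
    print(round(x["score"],2),np.median(p[x["mask"]],0),cv2.minAreaRect((Q[:,:2]*1000).astype(np.float32)),cv2.minAreaRect((T[:,:2]*1000).astype(np.float32)),np.percentile(Q[:,2],[50,97]),len(Q))
E
```

```text
clock: 3.2
tcp_pos: [0.5848, 0.0662, 0.1797]
orientation: [1.16, 1.241, -1.165]
contact_force: [0.2, -0.1, -0.7]
grip_width: 0.0851
[0.58563159 0.06533342 0.18095324] [[-0.001  0.998  0.062]
 [-0.     0.062 -0.998]
 [-1.    -0.001  0.   ]]
0.92 [174. 180. 186.] ((678.0303344726562, 124.09810638427734), (62.27538299560547, 33.50083923339844), 71.2702407836914) ((678.4783935546875, 124.64258575439453), (60.52768325805664, 29.151334762573242), 72.55654907226562) [0.03285207 0.03577193] 2312
0.89 [175. 174.   0.] ((672.0820922851562, 20.329164505004883), (59.907142639160156, 33.37179183959961), 5.400794506072998) ((672.1122436523438, 20.138795852661133), (59.806251525878906, 29.152509689331055), 5.125032901763916) [0.03246067 0.03567304] 1867
0.71 [176. 179.   0.] ((539.4363403320312, 61.99724578857422), (60.16238784790039, 33.38731002807617), 27.157142639160156) ((539.5458374023438, 61.783138275146484), (60.1614990234375, 28.159151077270508), 27.134000778198242) [0.03238594 0.03531923] 2019
0.68 [30. 29. 29.] ((588.2009887695312, 157.28512573242188), (33.4640007019043, 60.11549377441406), 3.052056312561035) ((587.8649291992188, 157.3533172607422), (28.73525619506836, 59.998931884765625), 3.244441032409668) [0.03276032 0.03561649] 2523
```

View pics/wrist2.png

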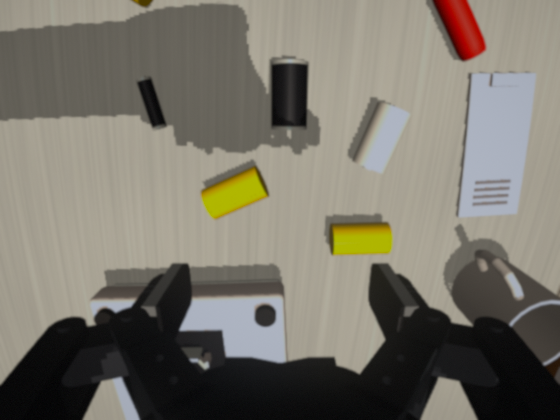

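```bash
python3 -m pendant '[60,0,4,-47,0, 60,0,4,-47,0, 60,30,0,0,0, 60,50,0,0,0, 60,40,0,0,0, 60,30,0,0,0, 60,18,0,0,0, 60,10,0,0,0, 60,0,0,0,0, 60,0,0,0,0]'
python3 - <<'E'
from h import *
o=r.get_obs();print(o["tcp_pos"],o["contact_force"])
E
```

```text
clock: 4.55
tcp_pos: [0.5892, 0.1595, 0.0044]
orientation: [1.166, 1.236, -1.163]
contact_force: [0.2, 0.5, 0.5]
grip_width: 0.0597
[0.58917169 0.15954475 0.00444782] [0.22057812 0.53099978 0.47444527]
```

```bash
python3 -m pendant '[60,2,0,0,0, 30,0,0,0,0, 20,0,0,0,0, 20,0,0,0,0, 20,0,0,0,0, 20,0,0,0,0, 20,-10,0,0,0, 20,-40,0,0,0, 20,-50,0,0,0, 20,-50,0,0,0, 20,0,0,0,0, 20,0,0,0,0]' 70
python3 - <<'E'
from h import *
o=r.get_obs();print(o["tcp_pos"],o["contact_force"],o["grip_width"])
M=R.from_rotvec(o["orientation"]).as_matrix();print(M.round(3))
ims=[]
for n in ["scene","wrist"]:
    p,d=viewer.grab_frame(n);P=cloud(d,viewer.calibration(n));ims.append(p)
    for x in nets.silhouettes("cell",n)[:6]:
        if np.median(p[x["mask"]].max(1))>90: continue
        Q=P[x["mask"]]; Q=Q[np.isfinite(Q).all(1)]
        print(n,x["score"],len(Q),np.percentile(Q,[3,50,97],axis=0).round(4).tolist())
cv2.imwrite("pics/grip.png",np.hstack([cv2.resize(ims[0][120:330,180:460],(400,300)),cv2.resize(ims[1],(400,300))])[...,::-1])
E
```

```text
clock: 6.05
tcp_pos: [0.5876, 0.159, 0.1508]
orientation: [1.163, 1.238, -1.165]
contact_force: [-1.4, -0.3, -1.8]
grip_width: 0.0318
[0.58763218 0.15904529 0.15083886] [-1.35307756 -0.3201115  -1.83471177] 0.03178248515431205
[[-0.001  0.998  0.061]
 [-0.     0.061 -0.998]
 [-1.    -0.001  0.   ]]
scene 0.86 433 [[0.5759, 0.1271, 0.1561], [0.5921, 0.1358, 0.1785], [0.6053, 0.1572, 0.1841]]
wrist 0.93 10303 [[0.5715, 0.131, 0.1572], [0.5864, 0.1674, 0.1788], [0.6016, 0.189, 0.1818]]
```

View pics/grip.png

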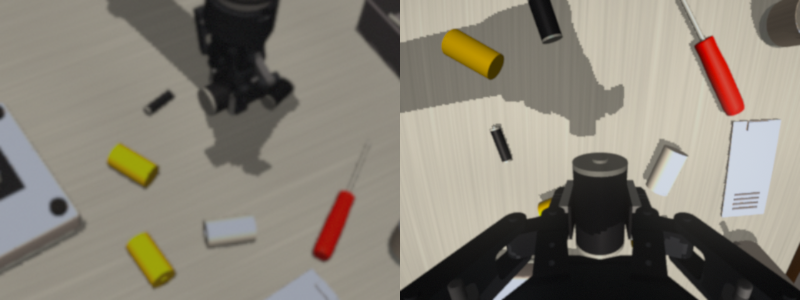

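```bash
cat > cellfit.py <<'E'
from h import *
def fit(n="wrist"):
    o=r.get_obs();M=R.from_rotvec(o["orientation"]).as_matrix();t=o["tcp_pos"]
    p,d=viewer.grab_frame(n);P=cloud(d,viewer.calibration(n))
    for x in nets.silhouettes("cell",n):
        Q=(P[x["mask"]]-t)@M*1000      # tool frame: x down,y jaw,z back(-u)
        Q=Q[(np.abs(Q[:,1])<25)&(np.abs(Q[:,2])<45)&(np.abs(Q[:,0])<50)]
        if len(Q)<800: continue
        s=-Q[:,2]
        rid=[(a+2.5,np.percentile(-Q[(s>a)&(s<a+5)&(abs(Q[:,1])<5),0],70)) for a in range(-35,35,5) if ((s>a)&(s<a+5)&(abs(Q[:,1])<5)).sum()>20]
        rid=np.array(rid).round(1);print("score",x["score"],"ridge(s,h)",rid.tolist())
        print("s range",np.percentile(s,[.5,2,98,99.5]).round(1),"y range",np.percentile(Q[:,1],[2,98]).round(1))
    return o
if __name__=="__main__": fit()
E
python3 cellfit.py
```

```text
score 0.74 ridge(s,h) [[-27.5, 32.0], [-22.5, 32.1], [-17.5, 32.1], [-12.5, 32.1], [-7.5, 32.0], [-2.5, 32.0], [2.5, 32.0], [7.5, 32.0], [12.5, 32.0], [17.5, 32.0], [22.5, 32.0], [27.5, 31.3], [32.5, 18.2]]
s range [-29.9 -28.6  29.8  31.1] y range [-15.3  15.1]
```

```bash
python3 -m pendant '[20,0,-15,40,0, 20,0,-15,40,0, 20,0,-15,40,0, 20,0,-15,40,0, 20,0,-15,40,0, 20,0,-15,41,0, 20,0,-15,41,0, 20,0,0,0,-0.049, 20,20,0,0,0, 20,20,0,0,0, 20,10,0,0,0, 20,0,0,0,0,20,0,0,0,0]'
python3 - <<'E'
from cellfit import *
o=fit();print(o["tcp_pos"],o["contact_force"]);print(R.from_rotvec(o["orientation"]).as_matrix().round(3))
ims=[]
for n in ["scene","side","wrist"]:
    p,d=viewer.grab_frame(n);c=viewer.calibration(n);q=proj([.501,-.139,.08],c)[0].astype(int)
    np.savez(f"{n}3.npz",p=p,c=cloud(d,c))
    w=70 if n!="wrist" else 130
    a=max(0,min(560-2*w,q[0]-w));b=max(0,min(420-2*w,q[1]-w));ims.append(cv2.resize(p[b:b+2*w,a:a+2*w],(266,266)))
cv2.imwrite("pics/pre.png",cv2.resize(np.hstack(ims),(798,266))[...,::-1])
E
```

```text
clock: 7.98
tcp_pos: [0.5012, -0.1286, 0.1018]
orientation: [1.128, 1.258, -1.127]
contact_force: [0.3, -0.3, -2.1]
grip_width: 0.032
score 0.75 ridge(s,h) [[-27.5, 32.1], [-22.5, 32.0], [-17.5, 32.0], [-12.5, 32.0], [-7.5, 32.0], [-2.5, 32.0], [2.5, 32.0], [7.5, 32.0], [12.5, 32.1], [17.5, 32.1], [22.5, 32.0], [27.5, 31.3], [32.5, 18.3]]
s range [-30.  -28.6  29.8  31.1] y range [-15.4  15. ]
score 0.36 ridge(s,h) [[17.5, -33.8], [22.5, -34.4]]
s range [-10.7  12.6  40.8  44.6] y range [-23.   19.4]
[ 0.50116282 -0.12862113  0.10182019] [ 0.25566048 -0.31880843 -2.09167803]
[[ 0.001  0.994  0.11 ]
 [-0.     0.11  -0.994]
 [-1.     0.001  0.   ]]
```

View pics/pre.png

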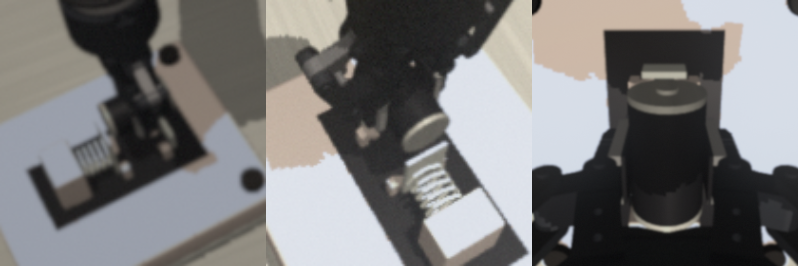

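Run:
```python
from h import *
P=np.load("wrist3.npz")["c"].reshape(-1,3)
a=np.deg2rad(6.3);u=np.array([-np.sin(a),np.cos(a)]);v=np.array([np.cos(a),np.sin(a)])
q=(P[:,:2]-[.5009,-.1389])*1000;s=q@u;l=q@v;z=P[:,2]*1000
for nm,m in [("lip",(s>25)&(s<40)&(abs(l)<22)&(z>64)&(z<73)),("liptop",(s>25)&(s<40)&(abs(l)<22)&(z>67)&(z<70))]:
    print(nm,m.sum(),"s",np.percentile(s[m],[3,50,97]).round(1),"l",np.percentile(l[m],[2,50,98]).round(1),"z",np.percentile(z[m],[50,90]).round(1))
P=np.load("side3.npz")["c"].reshape(-1,3);q=(P[:,:2]-[.5009,-.1389])*1000;s=q@u;l=q@v;z=P[:,2]*1000
m=(s>-34)&(s<-15)&(abs(l)<20)&(z>90)&(z<104);print("plate",m.sum(),np.percentile(s[m],[3,50,97]).round(1),np.percentile(l[m],[2,98]).round(1),np.percentile(z[m],[50,95]).round(1))
```

```text
lip 374 s [26.6 31.6 33.6] l [-17.5  -1.2  11.9] z [67.4 68.3]
liptop 261 s [29.4 31.4 33.5] l [-13.5  -1.2  11.8] z [67.7 68.4]
plate 153 [-29.5 -28.4 -21.5] [-14.2  14.7] [100.6 103. ]
```

```bash
python3 -m pendant '[20,0,-2,0,0, 20,14,0,0,0, 20,13,0,0,0, 20,0,0,0,0, 20,0,0,2,0,20,0,0,0,0]'; python3 -c "
from h import *
o=r.get_obs();print(o['tcp_pos'],o['contact_force'],o['moment'])"
```

```text
clock: 8.98
tcp_pos: [0.4992, -0.1311, 0.0746]
orientation: [1.128, 1.258, -1.128]
contact_force: [0.8, 1.2, -1.6]
grip_width: 0.0319
[ 0.49917899 -0.13108122  0.07455468] [ 0.83838207  1.17861304 -1.59741505] [0.01679951 0.02838076 0.00662202]
```

```bash
python3 -m pendant '[20,0,0,2,0,20,0,0,0,0]';python3 -m pendant '[20,0,0,2,0,20,0,0,0,0]';python3 -m pendant '[20,0,0,2,0,20,0,0,0,0]'; python3 -c "
from h import *
o=r.get_obs();print(o['tcp_pos'],o['contact_force'],o['moment'])"
```

```text
clock: 9.22
tcp_pos: [0.4993, -0.1327, 0.0745]
orientation: [1.128, 1.259, -1.127]
contact_force: [-0.8, 0.5, -1.1]
grip_width: 0.0321
clock: 9.48
tcp_pos: [0.4995, -0.1344, 0.0744]
orientation: [1.128, 1.259, -1.127]
contact_force: [0.5, 3.0, 0.9]
grip_width: 0.0319
clock: 9.72
tcp_pos: [0.4997, -0.1366, 0.0744]
orientation: [1.128, 1.259, -1.127]
contact_force: [-0.1, 3.9, 0.6]
grip_width: 0.0318
[ 0.49971794 -0.13661441  0.07438407] [-0.07965622  3.89911622  0.61976139] [ 0.69275768 -0.01858856 -0.00119028]
```

```bash
python3 -m pendant '[20,0,0,2.5,0,20,0,0,2.5,0,20,0,0,0,0,20,0,0,0,0]'
python3 - <<'E'
from cellfit import *
o=fit();print(o["tcp_pos"],o["contact_force"],o["moment"])
a=np.deg2rad(6.3);u=np.array([-np.sin(a),np.cos(a)]);v=np.array([np.cos(a),np.sin(a)])
ims=[]
for n in ["wrist","side"]:
    p,d=viewer.grab_frame(n);c=viewer.calibration(n);P=cloud(d,c).reshape(-1,3)
    q=(P[:,:2]-[.5005,-.1394])*1000;s=q@u;l=q@v;z=P[:,2]*1000
    m=(s>24)&(s<40)&(abs(l)<22)&(z>66.5)&(z<71) if n=="wrist" else (s>-45)&(s<-20)&(abs(l)<18)&(z>92)&(z<104)
    print(n,m.sum(),"s",np.percentile(s[m],[3,50,97]).round(1),"l",np.percentile(l[m],[2,98]).round(1))
    k=proj([.5,-.13,.08],c)[0].astype(int);w=80;A=np.clip(k[0]-w,0,560-2*w);B=np.clip(k[1]-w,0,420-2*w)
    ims.append(cv2.resize(p[B:B+2*w,A:A+2*w],(400,400)))
cv2.imwrite("pics/push.png",np.hstack(ims)[...,::-1])
E
```

```text
clock: 10.22
tcp_pos: [0.5002, -0.1415, 0.0744]
orientation: [1.128, 1.259, -1.127]
contact_force: [0.8, 4.6, 0.2]
grip_width: 0.032
score 0.56 ridge(s,h) [[-27.5, 32.0], [-22.5, 31.9], [-17.5, 31.9], [-12.5, 31.8], [-7.5, 31.8], [-2.5, 31.9], [2.5, 31.9], [7.5, 31.8], [12.5, 31.8], [17.5, 31.8], [22.5, 31.8], [27.5, 31.1], [32.5, 18.0]]
s range [-30.2 -28.7  29.8  31.2] y range [-15.6  15.1]
[ 0.50024455 -0.14151763  0.07435428] [0.77668167 4.58678443 0.18700862] [ 0.93592064 -0.07806509  0.00605518]
wrist 409 s [30.  32.1 34. ] l [-12.9  12. ]
side 282 s [-37.6 -33.7 -20.8] l [-15.8  14.7]
```

View pics/push.png

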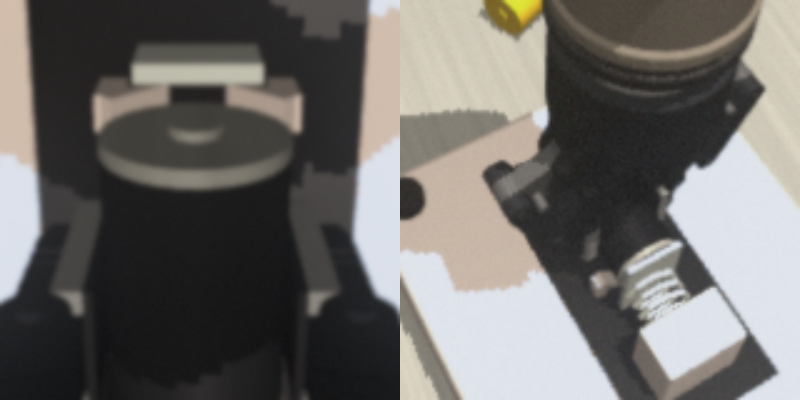

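```bash
python3 -m pendant '[20,3,0,0,0,20,3,0,0,0,20,0,0,0,0]';python3 -m pendant '[20,3,0,0,0,20,3,0,0,0,20,0,0,0,0]';python3 -m pendant '[20,2,0,0,0,20,0,0,0,0]';python3 -m pendant '[20,1,0,0,0,20,0,0,0,0]'; python3 cellfit.py
```

```text
clock: 10.8
tcp_pos: [0.4998, -0.1416, 0.0678]
orientation: [1.128, 1.26, -1.128]
contact_force: [0.6, 4.4, -2.4]
grip_width: 0.0321
clock: 11.18
tcp_pos: [0.4999, -0.1416, 0.0619]
orientation: [1.128, 1.26, -1.128]
contact_force: [0.3, 4.6, -2.0]
grip_width: 0.0319
clock: 11.42
tcp_pos: [0.5, -0.1417, 0.0602]
orientation: [1.128, 1.259, -1.128]
contact_force: [-0.6, 5.2, -1.7]
grip_width: 0.0328
clock: 11.68
tcp_pos: [0.5001, -0.1417, 0.0593]
orientation: [1.128, 1.259, -1.128]
contact_force: [-0.5, 4.4, -0.1]
grip_width: 0.0321
score 0.79 ridge(s,h) [[-27.5, 32.0], [-22.5, 31.8], [-17.5, 32.0], [-12.5, 31.9], [-7.5, 31.9], [-2.5, 32.0], [2.5, 31.9], [7.5, 31.9], [12.5, 31.9], [17.5, 31.9], [22.5, 31.9], [27.5, 31.2], [32.5, 18.2]]
s range [-30.  -28.6  29.9  31.3] y range [-15.7  15.3]
```

```bash
python3 -m pendant '[20,0.7,0,0,0,20,0,0,0,0]';python3 -m pendant '[20,0.7,0,0,0,20,0,0,0,0]';python3 -m pendant '[20,0.6,0,0,0,20,0,0,0,0]'; python3 cellfit.py
```

```text
clock: 12.02
tcp_pos: [0.5001, -0.1417, 0.0586]
orientation: [1.128, 1.259, -1.128]
contact_force: [-1.0, 4.1, 1.1]
grip_width: 0.0319
clock: 12.28
tcp_pos: [0.5004, -0.1417, 0.0581]
orientation: [1.128, 1.259, -1.128]
contact_force: [-1.6, 5.2, 3.3]
grip_width: 0.0321
clock: 12.52
tcp_pos: [0.5007, -0.1417, 0.0578]
orientation: [1.128, 1.258, -1.127]
contact_force: [-1.4, 4.5, 7.0]
grip_width: 0.0318
score 0.62 ridge(s,h) [[-27.5, 32.0], [-22.5, 31.8], [-17.5, 32.0], [-12.5, 31.9], [-7.5, 31.9], [-2.5, 31.8], [2.5, 31.9], [7.5, 31.9], [12.5, 31.9], [17.5, 31.8], [22.5, 31.9], [27.5, 31.3], [32.5, 18.1]]
s range [-30.1 -28.6  29.9  31.2] y range [-15.7  15. ]
```

```bash
python3 -m pendant '[20,0,0,-1.2,0,20,0,0,0,0,34,0,0,0,0,37,0,0,0,0,42,0,0,0,0,60,0,0,0,0,60,0,0,0,0,60,0,0,0,0]' 20; python3 -m pendant '[60,-20,0,0,0,60,-40,0,0,0,60,-50,0,0,0,60,-30,0,40,0,60,0,0,40,0,60,0,0,0,0,60,0,0,0,0]'
python3 - <<'E'
from h import *
a=np.deg2rad(6.3);u=np.array([-np.sin(a),np.cos(a)]);v=np.array([np.cos(a),np.sin(a)])
ims=[]
for n in ["wrist","side"]:
    p,d=viewer.grab_frame(n);c=viewer.calibration(n);P=cloud(d,c)
    q=(P[...,:2]-[.5005,-.1394])*1000;s=q@u;l=q@v;z=P[...,2]*1000
    for x in nets.silhouettes("cell",n):
        m=x["mask"]&(abs(l)<25)&(abs(s)<45)&(z>60)
        if m.sum()>200:
            print(n,x["score"],"s",np.percentile(s[m],[1,99]).round(1),"l",np.percentile(l[m],[1,99]).round(1),[np.percentile(z[m&(s>b)&(s<b+10)&(abs(l)<5)],70).round(1) for b in (-28,-18,-8,2,12,19) if (m&(s>b)&(s<b+10)&(abs(l)<5)).sum()])
    k=proj([.5,-.14,.08],c)[0].astype(int);w=80;A=np.clip(k[0]-w,0,560-2*w);B=np.clip(k[1]-w,0,420-2*w)
    ims.append(cv2.resize(p[B:B+2*w,A:A+2*w],(400,400)))
    m=(s>-40)&(s<-25)&(abs(l)<15)&(z>94)&(z<104);print("plate",m.sum(),np.percentile(s[m],[5,50,95]).round(1) if m.any() else "")
cv2.imwrite("pics/done.png",np.hstack(ims)[...,::-1])
E
```

```text
clock: 13.62
tcp_pos: [0.4999, -0.1405, 0.0573]
orientation: [1.128, 1.259, -1.128]
contact_force: [0.0, -0.3, -0.3]
grip_width: 0.0599
clock: 14.5
tcp_pos: [0.5084, -0.2193, 0.1969]
orientation: [1.128, 1.261, -1.128]
contact_force: [0.6, -0.0, -0.3]
grip_width: 0.0599
wrist 0.6 s [-28.3  29.3] l [-17.   15.8] [np.float64(89.8), np.float64(89.8), np.float64(89.7), np.float64(89.6), np.float64(89.8), np.float64(89.7)]
plate 192 [-31.4 -29.9 -28.9]
side 0.65 s [-30.1  27.8] l [-16.2   2.7] [np.float64(89.6), np.float64(89.7)]
plate 0
```

View pics/done.png

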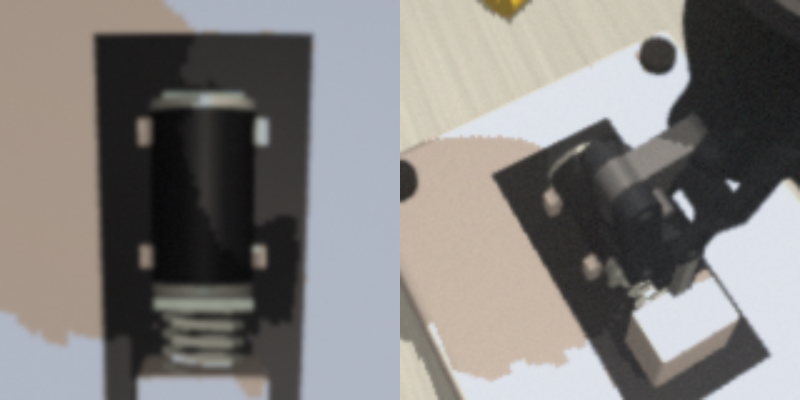

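```bash
python3 -c "
from bench import r
print(r.hand_in())"
```

```text
the job is handed in; nothing more can be done
None
```

I loaded the 34 mm cell into the bay and handed the job in at about 14.6 s of the 38 s allowed. I pressed the cell about 8 mm into the spring, with a peak reading of about 5 N. I then lowered it inside the lip until it sat on the saddles at about 7 N, let go and backed the arm clear.

**Last checks:**
- **Level:** the cell's top measured 89.6–89.8 mm along its whole length, against 90 mm expected.
- **Position:** the cell measured about -28 to +29 mm along the bay. The spring plate was at about -30 mm, its home position, and the button end was at the lip.
- **Contact:** the gripper was clear and the force reading was about zero.

**What the checks did not settle:**
- The gripper read 32 mm while holding the 34 mm cell. I put this down to pad give or a reading offset, since the cell stayed level and did not slip.
- In the last side view the gripper partly hid the cell, so the final check rests mainly on the wrist camera.

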